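# Load a flat bar into the drill jig under its sprung hold-down clip

### The job

Load the flat bar into the drill jig, ready for drilling. First swing the jig's sprung hold-down clip up until it stays up by itself; then take the bar out of its wooden nest, set it down on the open front part of the jig's bed and let go of it. Then take it again near its free end, slide it in between the guides fully home against the end stop, and swing the clip back down so that it snaps shut onto the bar.

Things in the scene. Friction and masses are not known exactly. Their poses are not given: they have to be found in the camera images.
- jig: Steel drill jig, fixed; base plate 300 x 120 x 8 mm. Origin on the bench under it; +x = the way the bar is slid in (away from the robot, within 0.25 rad), y across, z up. Bed 36 mm wide, top z = 24 mm, from x = -155 mm to the stop. A bridge with the drill bush (x 76 to 116 mm, top z = 68 mm) spans the bed with 22 mm under it: the bar goes in only from the front.
- bed_front (a point): Middle of the open front part of the bed, on its top: jig x = -70 mm, z = 24 mm. A bar set down with its centre here ends just before the guides. Nothing stands beside the bed here: the bar overhangs it 7 mm on each side, with the base plate 16 mm below, so fingers can go down beside the bar.
- guide_mouth (a point): Mouth of the two side guides, on the bed top: jig x = 6 mm, z = 24 mm. Guide tops are at z = 32 mm. Their lead-in flares are 70 mm apart here and narrow to 53 mm at x = 24 mm; so fingers beside the bar cannot pass this point.
- stop_face (a point): Middle of the end stop's face, at bed level: jig x = 120 mm, z = 24 mm. The bar is home when its end touches it: its centre is then at jig x = 40 mm, y = 0, and about 44 mm at its free end stand out in front of the guides.
- clip (a joint): Swing of the sprung hold-down clip (steel arm 22 mm wide, rubber pad beneath) about clip_hinge, rad: 0 = down with nothing under it (as at the start), about 0.13 = resting on the bar, 1.5 = upright, its limit. Its spring is over-centre at 0.75: below that it drives the clip down, above that up, and holds it. Swinging it by the grip takes up to about 15 N.
- clip_grip (a point): Centre of the clip's grip, a black barrel at its free end, 18 mm in diameter, 40 mm long along jig y. At joint value q it is at jig x = 75 - 100 cos q mm, z = 50 + 100 sin q mm. Fingers from above, on both sides of the arm, can pinch its end faces (40 mm apart); it turns between them as it is swung.
- clip_hinge (a point): Fixed point on the clip's hinge axis, which runs along jig y: jig x = 75 mm, y = 0, z = 50 mm.
- nest: Wooden nest 194 x 90 x 26 mm, fixed, that holds the bar at the start. Origin on the bench under its centre, x along its length. Pocket 166 x 54 mm, floor at z = 14 mm, walls to z = 26 mm. At mid-length (|x| < 32 mm) the walls are cut away for fingers down to a 4 mm base board, and the floor under the bar is 36 mm wide; only there can the bar be gripped.
- flat_bar: Plain dark steel flat bar 160 x 50 x 10 mm, 0.5 to 0.8 kg. Origin at the centre of its underside, y along its length, x across its width, z up. Either end may go in first. It starts flat in the nest, its length along the nest's x.

How it is judged:
On the way, in this order (a step that is already met when the one before it is completed fails the run):
1. the clip is up and stays up with the gripper off it (value of joint clip above 1.3 rad and contact force between the fingers and jig below 0.3 N), for 0.2 s.
2. the bar lies flat on the open front part of the jig's bed, let go (z of flat_bar in the frame of jig between 0.021 and 0.0275 m and angle between the z axis of flat_bar and the z axis of jig, either way round below 0.08 rad and contact force between the fingers and flat_bar below 0.3 N and x of flat_bar in the frame of jig between -0.125 and 0.015 m and y of flat_bar in the frame of jig between -0.02 and 0.02 m), for 0.2 s.
3. the bar is home against the end stop under the raised clip (within 3 mm) (z of flat_bar in the frame of jig between 0.021 and 0.0275 m and angle between the z axis of flat_bar and the z axis of jig, either way round below 0.08 rad and x of flat_bar in the frame of jig above 0.037 m and y of flat_bar in the frame of jig between -0.004 and 0.004 m and value of joint clip above 1 rad), for 0.1 s.
At the end, for the whole second after the job is handed in: The bar lies flat on the jig's bed between the guides, its end within 3 mm of the end stop, and the clip is snapped down onto it (joint 0.08 to 0.24); the bar is let go and at rest (z of flat_bar in the frame of jig between 0.021 and 0.0275 m and angle between the z axis of flat_bar and the z axis of jig, either way round below 0.08 rad and contact force between the fingers and flat_bar below 0.3 N and x of flat_bar in the frame of jig above 0.037 m and y of flat_bar in the frame of jig between -0.004 and 0.004 m and angle between the y axis of flat_bar and the x axis of jig, either way round below 0.06 rad and value of joint clip between 0.08 and 0.24 rad and linear speed of flat_bar below 0.01 m/s); the robot touches nothing.
It also fails if it takes over 67 s, if anything falls off the work surface, if the arm or the gripper's body presses on something with over 40 N, if the wrist force passes 120 N, or if a joint passes its speed limit or range.

### The arm

A 7-joint arm with a two-finger parallel gripper is mounted at the origin on a cart in front of the work surface, level with it; the furniture and walls round the work are solid. World frame = base frame: x ahead of the robot, y to its left, z up, the work surface at z = 0. Lengths are in m, angles in rad, forces in N, time in s.
With the tool pointing down it reaches from about 0.4 to 0.85 m from the base axis. Payload 4.5 kg.
Tool frame: the origin (TCP) lies at the very end of the fingers, on their centre line; the grasp point (between the pads) lies 19 mm behind it (r.grip_depth is the z of the grasp point in the tool frame, in m); z points along the fingers, y is the line along which they close (so a half turn about z gives the same grasp; the last joint's range is limited). The gripper opens to 88 mm and grips with 3 to 60 N. Pads are 18 mm wide; open, the fingers measure 123 mm over their backs; the gripper's body (75 mm by 187 mm) begins 45 mm behind the grasp point.
Start: joints at [1.17, 0.689, -0.195, 1.565, 0.157, 0.902, -0.215], TCP at [0.263, -0.567, 0.239] pointing down, gripper open.
Joint ranges: [-3.01, 3.01], [-0.46, 2.08], [-1.47, 1.51], [0.13, 2.56], [-1, 4.14], [0.04, 2.09], [-2.66, 2.66]. Speed limits (rad/s): [2.57, 2.57, 3.14, 3.14, 3.14, 3.14, 3.14].

### API

Orientations are given as a unit quaternion [x, y, z, w].
In Python, from plant import r gives the robot as it stands.
- The arm moves only by the shell command python3 steer.py [FORCE], which reads ROWS from standard input. ROWS is a JSON list of rows, 1 to 10 of them, each of 7 numbers: the opening from 0.0 (shut) to 1.0 (fully open), then dx, dy, dz in units of 100 mm, then a rotation vector rx, ry, rz in rad; each row is the pose to reach, as a shift and turn from the pose commanded when the command began, along the tool's axes at that moment; what a row does not reach only later rows make up. A row lasts 1/10 s, in which the tool goes at most 0.05 m and 0.15 rad, less where a joint would pass 70% of its speed; a pose out of reach is approached as far as the arm can. The fingers move at their own pace and stop on an object; FORCE is the grip in N (left out, the last holds). Time passes only in rows, so rows that do not move let the fingers close. It prints the time, the measured TCP pose, the force, the opening and the grip force at its end. Input that does not fit is refused with a message, and nothing moves.
- r.get_state(): the state, without advancing time (a new reading comes with each control period).
- r.snapshot(name): name is "side" or "top"; returns the picture (384x512x3 uint8, red, green, blue); there is no depth.
- r.camera_params(name): a dict with "fx", "fy", "cx", "cy" (pixels), "rvec" (rotation vector, rad) and "tvec" (3), from world to camera coordinates, as OpenCV has them. Camera axes: x right, y down, z forward; pixel columns grow to the right and rows downward; lengths in m; the calibration is good to about 2 mm. A picture is of the moment at which its call begins. camera_params takes no time and is no camera call.
- r.finish_job(): hands the job in; it is judged then, once.
The state is a dict: "clock": time; "q": joint angles; "qd": joint speeds; "joint_torque": joint torques, N m; "tool_pos": TCP position; "eef_rot": TCP orientation; "contact_force": force on the tool from outside, world axes, zero at the start; "moment": the same for the moment, N m; "opening": opening from 0.0 (shut) to 1.0 (fully open); "finger_force": force on a finger pad.
Only numpy, scipy, OpenCV 4.12 (cv2) and the standard library are available. Lean on these libraries where they do the work, as an engineer would, in place of code of your own. Each camera call takes 0.05 s, during which the arm holds its last target. There are 200 camera calls.

## Working session

There is one attempt and no reset: what is moved stays moved. The work goes in short steps, Python scripts to look and compute and a shell command to move; the robot and the scene stay as the last step left them, time stands still between calls to the robot, and variables do not carry over. Pictures are saved under pics/ and viewed, at most 12 in all, crops included, and the job is handed in when it is done.

```bash
ls; mkdir -p pics
python3 - <<'E'
from plant import r
import cv2
s=r.get_state();print(s)
for n in("top","side"):
    p=r.camera_params(n);print(n,p)
    cv2.imwrite(f"pics/{n}0.png",r.snapshot(n)[...,::-1])
E
```

```text
pics
plant.py
steer.py
{'clock': 0.0, 'q': array([ 1.16979959,  0.68999122, -0.19449324,  1.56635052,  0.15731816,
        0.90248419, -0.21511262]), 'qd': array([ 0.00026838,  0.00137505,  0.00035403,  0.00126929, -0.00031932,
        0.00120586, -0.0009231 ]), 'joint_torque': array([-5.43439328e-04, -5.27567983e+01, -1.26679972e+00, -1.53428704e+01,
       -5.26358304e-02,  6.56971257e-03,  1.83511388e-04]), 'tool_pos': array([ 0.26294053, -0.56630057,  0.23790326]), 'eef_rot': array([ 9.76454169e-01,  2.15722991e-01, -2.75183215e-04, -8.78460618e-04]), 'contact_force': array([-0.15304934, -0.24769413, -0.02899106]), 'moment': array([-0.01726035,  0.02135063,  0.03136149]), 'finger_force': 0.0, 'opening': 1.0029986870014194}
top {'fx': 477.8784848642476, 'fy': 477.8784848642476, 'cx': 263.3989338192811, 'cy': 200.81854265309502, 'rvec': array([ 2.13554184, -2.19154714,  0.14857347]), 'tvec': array([-0.01242905,  0.58205193,  1.18584871])}
side {'fx': 438.8378044580953, 'fy': 438.8378044580953, 'cx': 257.9287565372894, 'cy': 190.81460055208606, 'rvec': array([ 2.32157627, -0.25154675,  0.08066734]), 'tvec': array([-0.57220886,  0.12967011,  0.91796457])}
```

View pics/top0.png

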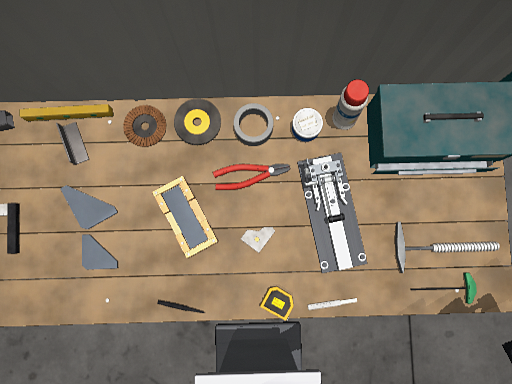

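View pics/side0.png

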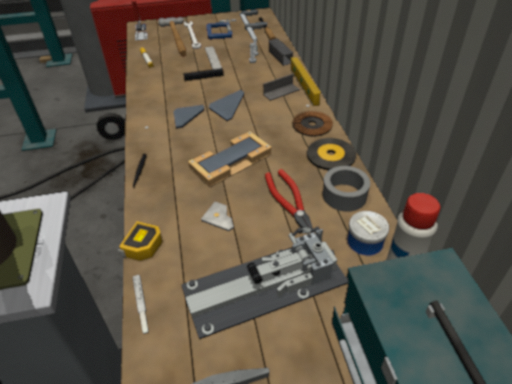

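The top view shows the jig plate at about px (299,157)-(368,266), with the bed's front facing the robot and the black grip near (335,217). The nest is at about (152,188)-(217,245). The side view shows the same layout. Next I'll measure with masks.

```bash
cat > h.py <<'E'
import numpy as np,cv2
from plant import r
from scipy.spatial.transform import Rotation as R
def cast(n,px,z):
    p=r.camera_params(n);M=cv2.Rodrigues(p["rvec"])[0]
    px=np.atleast_2d(px).astype(float)
    d=np.c_[(px[:,0]-p["cx"])/p["fx"],(px[:,1]-p["cy"])/p["fy"],np.ones(len(px))]@M
    c=-M.T@p["tvec"]
    return c+d*((z-c[2])/d[:,2])[:,None]
def proj(n,X):
    p=r.camera_params(n);K=np.array([[p["fx"],0,p["cx"]],[0,p["fy"],p["cy"]],[0,0,1]])
    return cv2.projectPoints(np.atleast_2d(X).astype(float),p["rvec"],p["tvec"],K,None)[0][:,0]
def rect(n,mask,z):
    c=max(cv2.findContours(mask.astype(np.uint8),cv2.RETR_EXTERNAL,cv2.CHAIN_APPROX_NONE)[0],key=cv2.contourArea)
    P=cast(n,c[:,0],z)[:,:2]
    (x,y),(w,h),a=cv2.minAreaRect((P*1000).astype(np.float32))
    if w<h:w,h,a=h,w,a+90
    return np.array([x,y,w,h]).round(1),(a+90)%180-90,c
E
python3 - <<'E'
from h import *
im=cv2.imread("pics/top0.png")
hsv=cv2.cvtColor(im,cv2.COLOR_BGR2HSV)
for n,(u,v) in dict(plate=(315,240),plate2=(355,250),bed=(340,250),bar=(182,212),nest=(168,186),wood=(250,200),grip=(336,217)).items():print(n,hsv[v,u])
H,S,V=cv2.split(hsv)
def win(m,a,b,c,d):
    o=np.zeros(m.shape,np.uint8);o[c:d,a:b]=m[c:d,a:b];return o
jig=cv2.morphologyEx(win(S<80,290,375,145,280),cv2.MORPH_OPEN,np.ones((3,3)))
bar=win(S<80,145,225,170,262)
nest=win((V>175)|(S<80),145,225,170,262)
nest=cv2.morphologyEx(nest,cv2.MORPH_OPEN,np.ones((3,3)))
for n,m,z in(("jig",jig,.008),("bar",bar,.024),("nest",nest,.026)):
    a,b,c=rect("top",m,z);print(n,a,b,np.radians(b))
    cv2.drawContours(im,[c],-1,(0,0,255),1)
a=cv2.resize(im[145:280,285:380],None,fx=4,fy=4,interpolation=2);b=cv2.resize(im[145:280,140:235],None,fx=4,fy=4,interpolation=2)
cv2.imwrite("pics/c1.png",np.hstack([a,b]))
E
```

```text
plate [111  30 121]
plate2 [110  13 116]
bed [120   1 245]
bar [108  32 142]
nest [ 27  81 245]
wood [ 16  94 171]
grip [150   7  76]
jig [ 551.6 -205.2  303.6  121.9] 10.333697319030762 0.18035704212159767
bar [539.2 176.8 180.7  76.5] 34.19712448120117 0.5968524169113182
nest [562.1 173.3 222.4 131.6] 33.97261047363281 0.5929339082624028
```

View pics/c1.png

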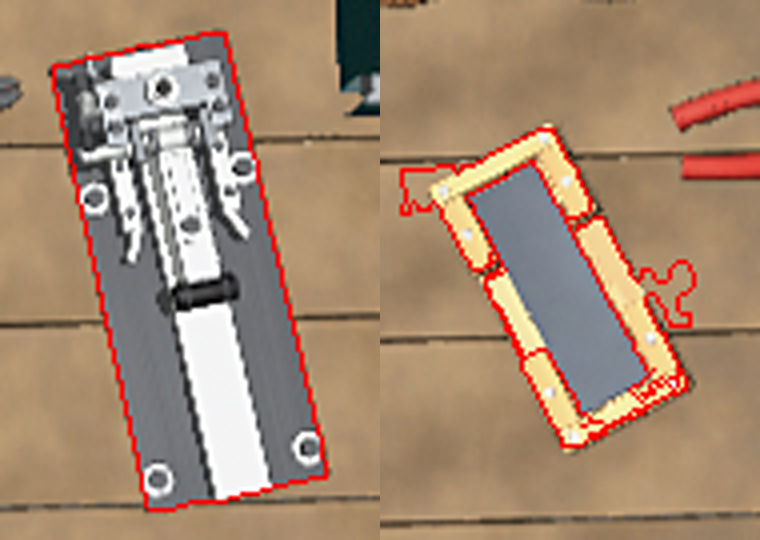

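The jig contour fits the plate well: 303.6 x 121.9 mm against 300 x 120. The bar and nest masks leaked into the wood, so I'll tighten them by hue. I'll also check the grip at jig x=-25 mm, z=50 mm.

Run:
```python
from h import *
im=cv2.imread("pics/top0.png")
H,S,V=cv2.split(cv2.cvtColor(im,cv2.COLOR_BGR2HSV))
def win(m,a,b,c,d):
    o=np.zeros(m.shape,np.uint8);o[c:d,a:b]=m[c:d,a:b];return o
bar=win((H>95)&(H<125)&(S<80)&(V>90),145,225,170,262)
a,b,c=rect("top",bar,.024);print("bar",a,b,np.radians(b))
nest=cv2.morphologyEx(win((H>=20)&(H<35)&(V>150),145,225,170,262)|bar,cv2.MORPH_CLOSE,np.ones((3,3)))
a,b,c=rect("top",nest,.026);print("nest",a,b)
th=np.radians(10.33);o=np.array([.5516,-.2052]);u=np.array([np.cos(th),np.sin(th)]);v=np.array([-u[1],u[0]])
def toj(P):return np.c_[(P[:,:2]-o)@u,(P[:,:2]-o)@v]*1000
# grip black
g=win((V<95)&(S<60),322,348,208,226);g=cv2.morphologyEx(g,cv2.MORPH_OPEN,np.ones((2,2)))
a,b,c=rect("top",g,.052);print("grip",a,b,toj(np.array([a[:2]/1000])))
# bed front white
w=win((V>200)&(S<40),325,360,222,275)
a,b,c=rect("top",w,.024);print("bed",a,b,toj(cast("top",cv2.boxPoints(cv2.minAreaRect(c)),.024)).round(1))
# prediction in side for comparison
X=lambda x,y,z:np.r_[o+u*x+v*y,z]
print(proj("side",[X(-.15,.06,.008),X(-.15,-.06,.008),X(.15,-.06,.008),X(-.025,0,.05),X(-.155,.018,.024),X(-.155,-.018,.024)]).round(1))
si=cv2.imread("pics/side0.png");cv2.imwrite("pics/c2.png",cv2.resize(si[225:345,175:355],None,fx=4,fy=4,interpolation=2))
```

```text
bar [548.2 177.3 159.   49.3] 27.561059951782227 0.48103124149814946
nest [548.4 175.4 194.5  90. ] 27.16434669494629
grip [ 529.5 -206.4   52.2   18.7] -80.20259189605713 [[-21.95696816   2.78236393]]
bed [ 464.3 -221.4  122.5   35. ] 10.356589317321777 [[ -27.8   17.6]
 [ -27.1  -17.8]
 [-149.7  -17.8]
 [-150.2   17.1]]
[[178.8 284. ]
 [196.6 337.8]
 [347.3 281.1]
 [250.1 273.8]
 [180.8 297.7]
 [186.1 314. ]]
```

View pics/c2.png

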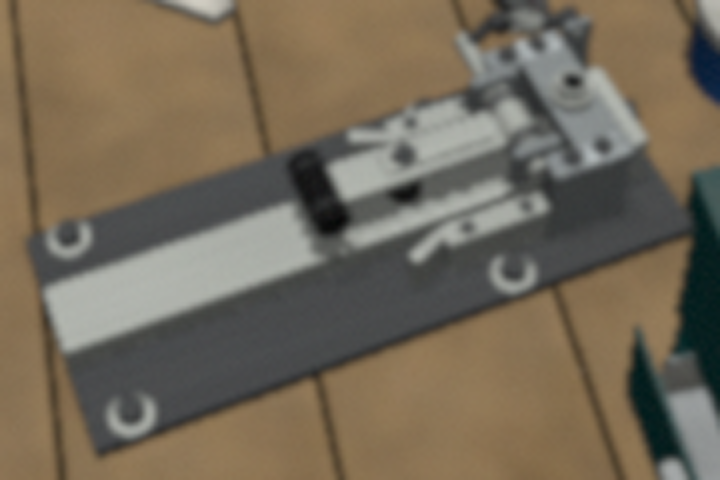

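The crop shows the bed front flush with the plate front, so the jig origin is about 5 mm beyond the plate centre. Both views put the grip at plate x of about -20 mm, which agrees with jig x=-25 mm. The bar (159 x 49 mm) and nest (194.5 x 90 mm) match their given sizes. Next I'll work out the move to the grip.

```bash
cat >> h.py <<'E'
TH=.1806;O=np.array([.5565,-.2043])
def J(x,y,z):
    c,s=np.cos(TH),np.sin(TH);return np.array([O[0]+c*x-s*y,O[1]+s*x+c*y,z])
def go(P,yaw):
    "tool-axis delta to put TCP at world P, pointing down with tool x at yaw"
    s=r.get_state();A=R.from_quat(s["eef_rot"])
    T=R.from_euler("z",yaw)*R.from_euler("x",np.pi)
    print("d",A.inv().apply(np.array(P)-s["tool_pos"]).round(4),"rot",(A.inv()*T).as_rotvec().round(4))
def inj():
    s=r.get_state();d=s["tool_pos"][:2]-O;c,t=np.cos(TH),np.sin(TH)
    print("jig mm",np.round(np.r_[c*d[0]+t*d[1],-t*d[0]+c*d[1],s["tool_pos"][2]]*1000,1))
E
python3 - <<'E'
from h import *
go(J(-.025,0,.14),TH);go(J(-.025,0,.031),TH)
E
```

```text
d [ 0.3946 -0.2109  0.0983] rot [-0.0016  0.0004  0.2542]
d [ 0.3946 -0.2107  0.2073] rot [-0.0016  0.0004  0.2542]
```
Distance .45 → 9-10 rows. Send with final.

The rows are not in the units I measure in: shifts go in units of 100 mm. I convert before sending: 0.3946 m is 3.946, -0.2109 m is -2.109.

```bash
echo '[[1, 2, -1, 0.3, 0, 0, 0.127], [1, 3.946, -2.109, 0.983, 0, 0, 0.2542], [1, 3.946, -2.109, 0.983, 0, 0, 0.2542], [1, 3.946, -2.109, 0.983, 0, 0, 0.2542], [1, 3.946, -2.109, 0.983, 0, 0, 0.2542], [1, 3.946, -2.109, 0.983, 0, 0, 0.2542], [1, 3.946, -2.109, 0.983, 0, 0, 0.2542], [1, 3.946, -2.109, 0.983, 0, 0, 0.2542], [1, 3.946, -2.109, 0.983, 0, 0, 0.2542], [1, 3.946, -2.109, 0.983, 0, 0, 0.2542]]' | python3 steer.py 20
echo '[[1, 0, 0, 0, 0, 0, 0], [1, 0, 0, 0, 0, 0, 0], [1, 0, 0, 0, 0, 0, 0]]' | python3 steer.py
```

Run:
```python
from h import *
inj();go(J(-.025,0,.031),TH)
for n in("top","side"):cv2.imwrite(f"pics/{n}1.png",r.snapshot(n)[...,::-1])
a=cv2.imread("pics/top1.png")[140:290,260:400];b=cv2.imread("pics/side1.png")[200:350,160:360]
cv2.imwrite("pics/c3.png",cv2.resize(np.hstack([a,b]),None,fx=2.3,fy=2.3,interpolation=2))
```

```text
clock: 1.1
tool_pos: [0.5362, -0.2009, 0.1389]
eef_rot: [0.995, 0.096, 0.001, -0.003]
contact_force: [0.2, 0.2, 0.1]
opening: 0.999
finger_force: 0.0
clock: 1.4
tool_pos: [0.531, -0.212, 0.1407]
eef_rot: [0.996, 0.088, -0.0, 0.001]
contact_force: [-0.3, 0.6, 0.2]
opening: 0.999
finger_force: 0.0
jig mm [-26.5  -3.  140.7]
d [ 0.0016 -0.0032  0.1097] rot [ 0.0015  0.001  -0.0038]
```

View pics/c3.png

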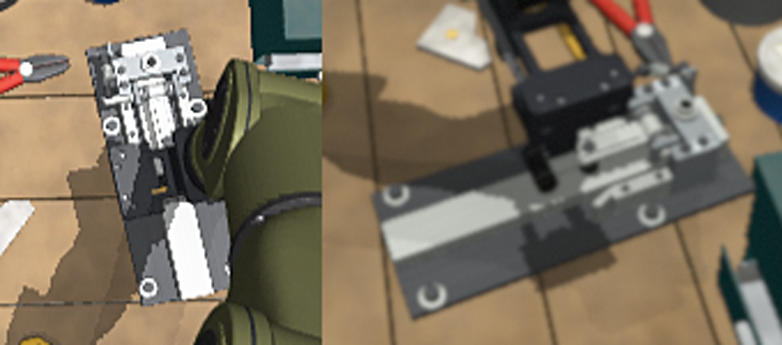

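The gripper hangs over the grip, with the barrel at about px (540,170) in the side part of the crop. Next I descend.

```bash
echo '[[1, 0.016, -0.032, 0.4, 0, 0, 0], [1, 0.016, -0.032, 0.8, 0, 0, 0], [1, 0.016, -0.032, 1, 0, 0, 0], [1, 0.016, -0.032, 1.08, 0, 0, 0], [1, 0.016, -0.032, 1.08, 0, 0, 0], [1, 0.016, -0.032, 1.08, 0, 0, 0]]' | python3 steer.py
python3 - <<'E'
from h import *
inj();go(J(-.025,0,.031),TH)
for n in("top","side"):cv2.imwrite(f"pics/{n}2.png",r.snapshot(n)[...,::-1])
b=cv2.imread("pics/side2.png")[220:340,190:340]
cv2.imwrite("pics/c4.png",cv2.resize(b,None,fx=4,fy=4,interpolation=2))
E
```

```text
clock: 2.1
tool_pos: [0.534, -0.2068, 0.0335]
eef_rot: [0.996, 0.09, 0.001, 0.001]
contact_force: [-0.4, 0.1, 0.2]
opening: 1.001
finger_force: 0.0
jig mm [-22.6   1.6  33.5]
d [-0.0024  0.0016  0.0025] rot [ 0.0012 -0.0016 -0.0009]
```

View pics/c4.png

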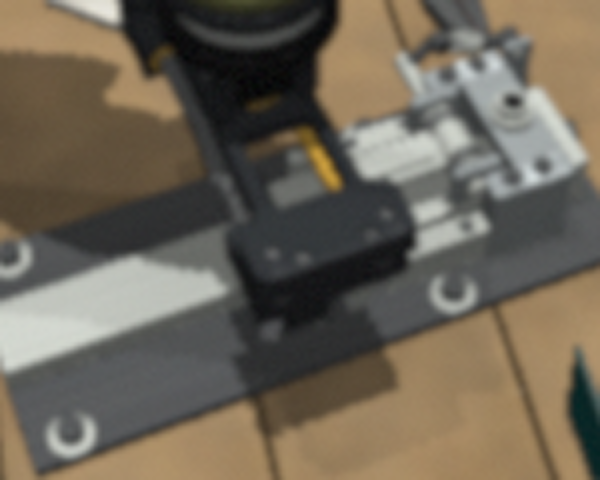

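The fingers straddle the arm at the grip as expected, with the gripper body at about px (320,240). I'll close here and check the force.

To row units: 0.0015 m is 0.015, -0.001 m is -0.01.

```bash
echo '[[0.3, -0.01, 0.01, 0.015, 0, 0, 0], [0.3, -0.01, 0.01, 0.015, 0, 0, 0], [0.3, -0.01, 0.01, 0.015, 0, 0, 0], [0.3, -0.01, 0.01, 0.015, 0, 0, 0], [0.3, -0.01, 0.01, 0.015, 0, 0, 0], [0.3, -0.01, 0.01, 0.015, 0, 0, 0]]' | python3 steer.py 25
python3 - <<'E'
from h import *
inj();s=r.get_state();print(s["contact_force"],s["finger_force"],s["opening"]*88)
E
```

```text
clock: 2.8
tool_pos: [0.5325, -0.207, 0.0309]
eef_rot: [0.996, 0.09, 0.0, 0.0]
contact_force: [0.6, 0.6, -0.4]
opening: 0.482
finger_force: 0.0
jig mm [-24.1   1.6  30.9]
[ 0.58205717  0.57898956 -0.40788797] 0.0 42.43005274771417
```

```bash
echo '[[0.3, 0, 0, 0, 0, 0, 0], [0.3, 0, 0, 0, 0, 0, 0], [0.3, 0, 0, 0, 0, 0, 0], [0.3, 0, 0, 0, 0, 0, 0]]' | python3 steer.py 35
python3 - <<'E'
from h import *
inj();s=r.get_state();print(s["contact_force"],s["finger_force"],s["opening"]*88)
q=np.array([.2,.4,.6,.8,1,1.2,1.35,1.46])
print(np.c_[q,.1*(1-np.cos(q)),-.1*np.sin(q)].round(4))
E
```

```text
clock: 3.2
tool_pos: [0.5327, -0.208, 0.031]
eef_rot: [0.996, 0.09, 0.0, 0.001]
contact_force: [0.6, -4.5, -2.1]
opening: 0.448
finger_force: 35.0
jig mm [-24.    0.6  31. ]
[ 0.60041432 -4.51127394 -2.08389496] 35.003883987665176 39.40117786763128
[[ 0.2     0.002  -0.0199]
 [ 0.4     0.0079 -0.0389]
 [ 0.6     0.0175 -0.0565]
 [ 0.8     0.0303 -0.0717]
 [ 1.      0.046  -0.0841]
 [ 1.2     0.0638 -0.0932]
 [ 1.35    0.0781 -0.0976]
 [ 1.46    0.0889 -0.0994]]
```

The opening reads 39.4 mm, so the grip is held. Now I swing it up along the arc.

```bash
echo '[[0.3, 0.005, 0, -0.1, 0, 0, 0], [0.3, 0.02, 0, -0.199, 0, 0, 0], [0.3, 0.045, 0, -0.296, 0, 0, 0], [0.3, 0.079, 0, -0.389, 0, 0, 0], [0.3, 0.122, 0, -0.479, 0, 0, 0], [0.3, 0.175, 0, -0.565, 0, 0, 0], [0.3, 0.235, 0, -0.644, 0, 0, 0], [0.3, 0.303, 0, -0.717, 0, 0, 0], [0.3, 0.378, 0, -0.783, 0, 0, 0], [0.3, 0.46, 0, -0.841, 0, 0, 0]]' | python3 steer.py
python3 - <<'E'
from h import *
inj();c=np.array
go(J(-.024+.0929,.0006,.031+.0997),TH)
E
```

```text
clock: 4.2
tool_pos: [0.5741, -0.2004, 0.1152]
eef_rot: [0.996, 0.089, -0.004, 0.0]
contact_force: [-3.9, -4.5, 6.0]
opening: 0.445
finger_force: 35.0
jig mm [ 18.    0.7 115.2]
d [ 0.0508 -0.     -0.0159] rot [-0.      0.0076 -0.0016]
```

```bash
echo '[[0.3, 0.09, 0, -0.05, 0, 0, 0], [0.3, 0.178, 0, -0.09, 0, 0, 0], [0.3, 0.27, 0, -0.125, 0, 0, 0], [0.3, 0.36, 0, -0.145, 0, 0, 0], [0.3, 0.45, 0, -0.155, 0, 0, 0], [0.3, 0.45, 0, -0.155, 0, 0, 0], [0.3, 0.45, 0, -0.155, 0, 0, 0]]' | python3 steer.py
python3 - <<'E'
from h import *
inj();print(r.get_state()["contact_force"])
E
```

```text
clock: 4.9
tool_pos: [0.6232, -0.1914, 0.1323]
eef_rot: [0.996, 0.09, 0.001, 0.001]
contact_force: [1.1, -2.3, 9.9]
opening: 0.447
finger_force: 35.0
jig mm [ 68.    0.7 132.3]
[ 1.11242099 -2.26848816  9.87966251]
```

```bash
echo '[[1, 0, 0, 0, 0, 0, 0], [1, 0, 0, 0, 0, 0, 0], [1, 0, 0, 0, 0, 0, 0], [1, 0, 0, 0, 0, 0, 0], [1, 0, 0, 0, 0, 0, 0], [1, 0, 0, 0, 0, 0, 0], [1, 0, 0, -0.4, 0, 0, 0], [1, 0, 0, -0.8, 0, 0, 0], [1, 0, 0, -0.9, 0, 0, 0], [1, 0, 0, -0.9, 0, 0, 0]]' | python3 steer.py 20
python3 - <<'E'
from h import *
inj();a=np.radians(27.4)
for yaw in(a-np.pi/2,a,a+np.pi/2):pass
go((.548,.1765,.2),a);go((.548,.1765,.2),a-np.pi)
for n in("top","side"):cv2.imwrite(f"pics/{n}3.png",r.snapshot(n)[...,::-1])
b=cv2.imread("pics/side3.png")[120:340,150:370]
cv2.imwrite("pics/c5.png",cv2.resize(b,None,fx=2.5,fy=2.5,interpolation=2))
E
```

```text
clock: 5.9
tool_pos: [0.6232, -0.1911, 0.2225]
eef_rot: [0.996, 0.09, 0.002, 0.001]
contact_force: [-0.3, -0.9, 0.3]
opening: 1.003
finger_force: 0.0
jig mm [ 68.    1.  222.5]
d [-0.0081 -0.3752  0.0218] rot [ 0.0023 -0.0035 -0.2977]
d [-0.0081 -0.3752  0.0218] rot [-0.0051 -0.0034  2.8438]
```

View pics/c5.png

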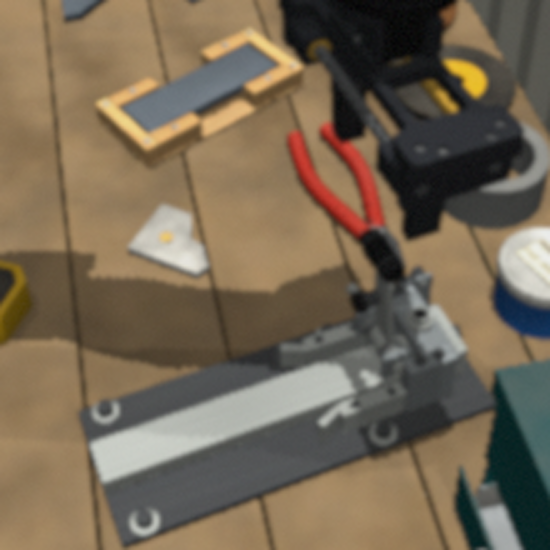

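The clip stands upright, with the grip at about px (380,250). Next I move over the bar.

```bash
echo '[[1, -0.08, -0.5, 0, 0, 0, -0.1], [1, -0.08, -2.5, 0.1, 0, 0, -0.2977], [1, -0.08, -2.5, 0.1, 0, 0, -0.2977], [1, -0.08, -2.5, 0.1, 0, 0, -0.2977], [1, -0.08, -2.5, 0.1, 0, 0, -0.2977], [1, -0.081, -3.752, 0.8, 0, 0, -0.2977], [1, -0.081, -3.752, 1, 0, 0, -0.2977], [1, -0.081, -3.752, 1, 0, 0, -0.2977], [1, -0.081, -3.752, 1, 0, 0, -0.2977], [1, -0.081, -3.752, 1, 0, 0, -0.2977]]' | python3 steer.py
echo '[[1, 0, 0, 0, 0, 0, 0], [1, 0, 0, 0, 0, 0, 0], [1, 0, 0, 0, 0, 0, 0], [1, 0, 0, 0, 0, 0, 0]]' | python3 steer.py
python3 - <<'E'
from h import *
a=np.radians(27.4)
go((.548,.1765,.007),a)
E
```

```text
clock: 7.0
tool_pos: [0.5444, 0.1778, 0.118]
eef_rot: [0.971, 0.239, -0.003, 0.0]
contact_force: [0.6, 0.2, -0.7]
opening: 1.002
finger_force: 0.0
clock: 7.4
tool_pos: [0.5473, 0.1759, 0.1211]
eef_rot: [0.972, 0.236, 0.001, 0.0]
contact_force: [0.2, -0.5, -0.8]
opening: 1.001
finger_force: 0.0
d [ 0.0008 -0.0003  0.1141] rot [ 0.0006 -0.001  -0.0017]
```

To row units: 0.113 m is 1.13, 0.1 m is 1.

```bash
echo '[[1, 0.008, 0, 0.4, 0, 0, 0], [1, 0.008, 0, 0.8, 0, 0, 0], [1, 0.008, 0, 1, 0, 0, 0], [1, 0.008, 0, 1.13, 0, 0, 0], [1, 0.008, 0, 1.13, 0, 0, 0], [1, 0.008, 0, 1.13, 0, 0, 0], [1, 0.008, 0, 1.13, 0, 0, 0]]' | python3 steer.py
echo '[[0.4, 0, 0, 0, 0, 0, 0], [0.4, 0, 0, 0, 0, 0, 0], [0.4, 0, 0, 0, 0, 0, 0], [0.4, 0, 0, 0, 0, 0, 0], [0.4, 0, 0, 0, 0, 0, 0], [0.4, 0, 0, 0, 0, 0, 0], [0.4, 0, 0, 0, 0, 0, 0], [0.4, 0, 0, 0, 0, 0, 0], [0.4, 0, 0, 0, 0, 0, 0]]' | python3 steer.py 45
```

```text
clock: 8.1
tool_pos: [0.5485, 0.1775, 0.0089]
eef_rot: [0.972, 0.237, 0.001, -0.0]
contact_force: [-0.3, -0.5, 0.3]
opening: 0.999
finger_force: 0.0
clock: 9.0
tool_pos: [0.5474, 0.1773, 0.0075]
eef_rot: [0.972, 0.237, 0.0, 0.0]
contact_force: [-0.5, -0.0, 0.8]
opening: 0.561
finger_force: 45.0
```

The opening is 49.4 mm, so the bar is held. Now I lift it.

To row units: -0.1 m is -1, -0.09 m is -0.9.

```bash
echo '[[0.4, 0, 0, -0.2, 0, 0, 0], [0.4, 0, 0, -0.5, 0, 0, 0], [0.4, 0, 0, -0.9, 0, 0, 0], [0.4, 0, 0, -1, 0, 0, 0], [0.4, 0, 0, -1, 0, 0, 0], [0.4, 0, 0, -1, 0, 0, 0]]' | python3 steer.py
python3 - <<'E'
from h import *
print(r.get_state()["opening"]*88)
go(J(-.075,0,.09),TH)
E
```

```text
clock: 9.6
tool_pos: [0.5461, 0.1769, 0.1059]
eef_rot: [0.972, 0.237, -0.001, 0.0]
contact_force: [-0.7, -0.2, -6.3]
opening: 0.558
finger_force: 45.0
49.140072853463025
d [-0.2379  0.3211  0.0166] rot [1.000e-04 3.000e-03 2.978e-01]
```

To row units: 0.3211 m is 3.211, 0.304 m is 3.04.

```bash
echo '[[0.4, -0.2, 0.27, 0, 0, 0, 0.03], [0.4, -0.45, 0.6, 0, 0, 0, 0.07], [0.4, -0.7, 0.95, 0, 0, 0, 0.11], [0.4, -0.96, 1.3, 0, 0, 0, 0.15], [0.4, -1.22, 1.65, 0, 0, 0, 0.19], [0.4, -1.48, 2, 0, 0, 0, 0.23], [0.4, -1.74, 2.35, 0.05, 0, 0, 0.26], [0.4, -2, 2.7, 0.1, 0, 0, 0.2978], [0.4, -2.25, 3.04, 0.166, 0, 0, 0.2978], [0.4, -2.379, 3.211, 0.166, 0, 0, 0.2978]]' | python3 steer.py
echo '[[0.4, 0, 0, 0, 0, 0, 0], [0.4, 0, 0, 0, 0, 0, 0], [0.4, 0, 0, 0, 0, 0, 0], [0.4, 0, 0, 0, 0, 0, 0], [0.4, 0, 0, 0, 0, 0, 0]]' | python3 steer.py
python3 - <<'E'
from h import *
inj();go(J(-.075,0,.0175),TH)
for n in("top","side"):cv2.imwrite(f"pics/{n}4.png",r.snapshot(n)[...,::-1])
a=cv2.imread("pics/top4.png")[140:290,260:400];b=cv2.imread("pics/side4.png")[200:350,160:360]
cv2.imwrite("pics/c6.png",cv2.resize(np.hstack([a,b]),None,fx=2.3,fy=2.3,interpolation=2))
E
```

```text
clock: 10.6
tool_pos: [0.4806, -0.2219, 0.0881]
eef_rot: [0.996, 0.087, -0.003, 0.0]
contact_force: [-0.5, 0.3, -4.8]
opening: 0.563
finger_force: 45.0
clock: 11.1
tool_pos: [0.4843, -0.216, 0.0908]
eef_rot: [0.996, 0.091, -0.0, -0.0]
contact_force: [0.3, -0.7, -5.4]
opening: 0.561
finger_force: 45.0
jig mm [-73.1   1.5  90.8]
d [-0.0019  0.0015  0.0733] rot [-0.0006  0.      0.0021]
```

View pics/c6.png

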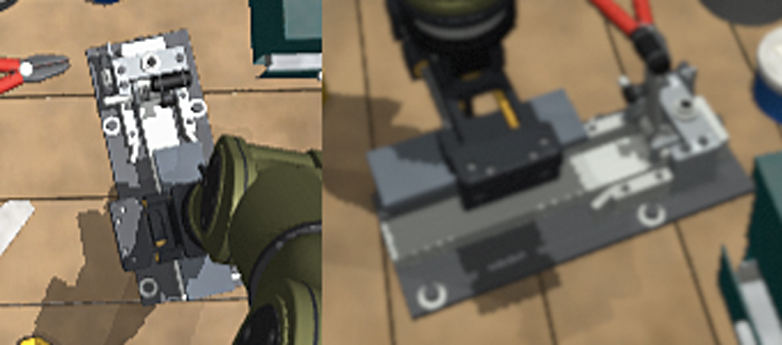

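The bar is level over the bed front, at about px (370-580, 90-205) in the side part. Next I lower it gently.

To row units: 0.073 m is 0.73, 0.072 m is 0.72.

```bash
echo '[[0.4, -0.01, 0.01, 0.2, 0, 0, 0], [0.4, -0.01, 0.01, 0.4, 0, 0, 0], [0.4, -0.01, 0.01, 0.55, 0, 0, 0], [0.4, -0.01, 0.01, 0.65, 0, 0, 0], [0.4, -0.01, 0.01, 0.7, 0, 0, 0], [0.4, -0.01, 0.01, 0.7, 0, 0, 0], [0.4, -0.01, 0.01, 0.72, 0, 0, 0], [0.4, -0.01, 0.01, 0.73, 0, 0, 0], [0.4, -0.01, 0.01, 0.73, 0, 0, 0]]' | python3 steer.py
python3 - <<'E'
from h import *
inj();print(r.get_state()["contact_force"])
E
```

```text
clock: 12.1
tool_pos: [0.4834, -0.2186, 0.0183]
eef_rot: [0.996, 0.09, 0.0, 0.0]
contact_force: [0.0, -0.0, -5.5]
opening: 0.56
finger_force: 45.0
jig mm [-74.4  -0.9  18.3]
[ 0.04140847 -0.02769051 -5.52831642]
```

To row units: 0.002 m is 0.02, 0.001 m is 0.01.

```bash
echo '[[0.4, 0, 0, 0.01, 0, 0, 0], [0.4, 0, 0, 0.02, 0, 0, 0], [0.4, 0, 0, 0.02, 0, 0, 0]]' | python3 steer.py
python3 - <<'E'
from h import *
inj();print(r.get_state()["contact_force"])
E
```

```text
clock: 12.4
tool_pos: [0.4835, -0.2186, 0.0175]
eef_rot: [0.996, 0.09, 0.001, 0.0]
contact_force: [-2.3, 1.1, 9.8]
opening: 0.562
finger_force: 45.0
jig mm [-74.4  -1.   17.5]
[-2.25254903  1.0999968   9.79323149]
```

The bar is resting on the bed. I'll relieve the force, open and back off.

```bash
echo '[[0.4, 0, 0, -0.01, 0, 0, 0], [1, 0, 0, -0.01, 0, 0, 0], [1, 0, 0, -0.01, 0, 0, 0], [1, 0, 0, -0.01, 0, 0, 0], [1, 0, 0, -0.01, 0, 0, 0], [1, 0, 0, -0.01, 0, 0, 0], [1, 0, 0, -0.01, 0, 0, 0], [1, 0, 0, -0.01, 0, 0, 0], [1, 0, 0, -0.01, 0, 0, 0], [1, 0, 0, -0.01, 0, 0, 0]]' | python3 steer.py 20
echo '[[1, 0, 0, -0.3, 0, 0, 0], [1, 0, 0, -0.6, 0, 0, 0], [1, 0, 0, -1, 0, 0, 0], [1, 0, 0, -1, 0, 0, 0]]' | python3 steer.py
python3 - <<'E'
from h import *
inj();go(J(-.137,0,.0175),TH)
for n in("top","side"):cv2.imwrite(f"pics/{n}5.png",r.snapshot(n)[...,::-1])
a=cv2.imread("pics/top5.png")[140:290,260:400];b=cv2.imread("pics/side5.png")[200:350,160:360]
cv2.imwrite("pics/c7.png",cv2.resize(np.hstack([a,b]),None,fx=2.3,fy=2.3,interpolation=2))
E
```

```text
clock: 13.4
tool_pos: [0.4832, -0.2185, 0.0169]
eef_rot: [0.996, 0.09, -0.0, 0.0]
contact_force: [0.4, -0.3, -0.1]
opening: 1.001
finger_force: 0.0
clock: 13.8
tool_pos: [0.4859, -0.2196, 0.1211]
eef_rot: [0.996, 0.09, 0.004, 0.002]
contact_force: [0.8, -0.5, -0.3]
opening: 1.002
finger_force: 0.0
jig mm [-72.2  -2.4 121.1]
d [-0.0655 -0.0028  0.1031] rot [ 0.0043 -0.0072 -0.0006]
```

View pics/c7.png

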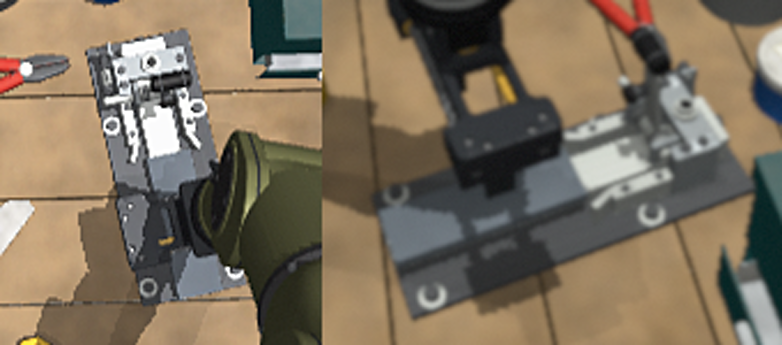

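The bar lies flat on the bed with its far end just before the guides, and its free end is flush with the bed front. Next I regrasp near the free end.

To row units: 0.07 m is 0.7, -0.063 m is -0.63.

```bash
echo '[[1, -0.3, 0, 0, 0, 0, 0], [1, -0.63, -0.01, 0.2, 0, 0, 0], [1, -0.63, -0.01, 0.5, 0, 0, 0], [1, -0.63, -0.01, 0.7, 0, 0, 0], [1, -0.63, -0.01, 0.7, 0, 0, 0], [1, -0.63, -0.01, 0.7, 0, 0, 0], [1, -0.63, -0.01, 0.7, 0, 0, 0]]' | python3 steer.py
python3 - <<'E'
from h import *
inj();go(J(-.137,0,.0165),TH)
E
```

```text
clock: 14.6
tool_pos: [0.4214, -0.2288, 0.0473]
eef_rot: [0.996, 0.09, 0.0, 0.0]
contact_force: [0.8, -0.2, -0.4]
opening: 1.002
finger_force: 0.0
jig mm [-137.3    0.2   47.3]
d [0.0003 0.0001 0.0308] rot [ 0.0004 -0.0005  0.0001]
```

To row units: 0.0305 m is 0.305, 0.015 m is 0.15.

```bash
echo '[[1, 0, 0, 0.15, 0, 0, 0], [1, 0, 0, 0.305, 0, 0, 0], [1, 0, 0, 0.305, 0, 0, 0], [0.4, 0, 0, 0.305, 0, 0, 0], [0.4, 0, 0, 0.305, 0, 0, 0], [0.4, 0, 0, 0.305, 0, 0, 0], [0.4, 0, 0, 0.305, 0, 0, 0], [0.4, 0, 0, 0.305, 0, 0, 0], [0.4, 0, 0, 0.305, 0, 0, 0], [0.4, 0, 0, 0.305, 0, 0, 0]]' | python3 steer.py 30
echo '[[0.4, 0, 0, 0, 0, 0, 0], [0.4, 0, 0, 0, 0, 0, 0]]' | python3 steer.py
python3 - <<'E'
from h import *
inj()
E
```

```text
clock: 15.6
tool_pos: [0.4211, -0.2291, 0.0165]
eef_rot: [0.996, 0.09, 0.0, 0.0]
contact_force: [0.6, -0.6, 3.4]
opening: 0.568
finger_force: 30.0
clock: 15.8
tool_pos: [0.4211, -0.2292, 0.0165]
eef_rot: [0.996, 0.09, 0.0, 0.0]
contact_force: [-0.7, -1.5, 3.1]
opening: 0.564
finger_force: 30.0
jig mm [-1.377e+02 -1.000e-01  1.650e+01]
```

To row units: 0.064 m is 0.64, 0.056 m is 0.56.

```bash
echo '[[0.4, 0.08, 0, 0, 0, 0, 0], [0.4, 0.16, 0, 0, 0, 0, 0], [0.4, 0.24, 0, 0, 0, 0, 0], [0.4, 0.32, 0, 0, 0, 0, 0], [0.4, 0.4, 0, 0, 0, 0, 0], [0.4, 0.48, 0, 0, 0, 0, 0], [0.4, 0.56, 0, 0, 0, 0, 0], [0.4, 0.64, 0, 0, 0, 0, 0], [0.4, 0.64, 0, 0, 0, 0, 0]]' | python3 steer.py
python3 - <<'E'
from h import *
inj();print(r.get_state()["moment"])
E
```

```text
clock: 16.7
tool_pos: [0.4787, -0.2179, 0.0165]
eef_rot: [0.996, 0.089, -0.005, -0.0]
contact_force: [-8.1, -1.2, 10.2]
opening: 0.555
finger_force: 30.0
jig mm [-79.    0.6  16.5]
[-0.49264127  1.58534329 -0.17993852]
```

To row units: 0.038 m is 0.38, 0.032 m is 0.32.

```bash
echo '[[0.4, 0, 0, -0.005, 0, 0, 0], [0.4, 0, 0, -0.007, 0, 0, 0], [0.4, 0.08, 0, -0.007, 0, 0, 0], [0.4, 0.16, 0, -0.007, 0, 0, 0], [0.4, 0.24, 0, -0.007, 0, 0, 0], [0.4, 0.32, 0, -0.007, 0, 0, 0], [0.4, 0.38, 0, -0.007, 0, 0, 0], [0.4, 0.38, 0, -0.007, 0, 0, 0]]' | python3 steer.py
python3 - <<'E'
from h import *
inj();print(r.get_state()["moment"])
E
```

```text
clock: 17.5
tool_pos: [0.5237, -0.2098, 0.0171]
eef_rot: [0.996, 0.091, 0.002, 0.0]
contact_force: [1.9, 0.3, -3.1]
opening: 0.565
finger_force: 30.0
jig mm [-33.2   0.5  17.1]
[ 0.05849953 -0.15564082  0.02450365]
```

```bash
echo '[[0.4, 0.02, 0, 0.002, 0, 0, 0], [0.4, 0.04, 0, 0.002, 0, 0, 0], [0.4, 0.06, 0, 0.002, 0, 0, 0], [0.4, 0.08, 0, 0.002, 0, 0, 0], [0.4, 0.1, 0, 0.002, 0, 0, 0], [0.4, 0.12, 0, 0.002, 0, 0, 0], [0.4, 0.12, 0, 0.002, 0, 0, 0]]' | python3 steer.py
python3 - <<'E'
from h import *
inj();print(r.get_state()["moment"])
E
```

```text
clock: 18.2
tool_pos: [0.5331, -0.2085, 0.0169]
eef_rot: [0.996, 0.09, -0.0, 0.0]
contact_force: [-1.5, 0.5, -3.0]
opening: 0.562
finger_force: 30.0
jig mm [-23.7   0.   16.9]
[-0.07011662  0.38708275 -0.03843864]
```

```bash
echo '[[0.4, 0.015, 0, 0.003, 0, 0, 0], [0.4, 0.03, 0, 0.005, 0, 0, 0], [0.4, 0.045, 0, 0.005, 0, 0, 0], [0.4, 0.045, 0, 0.005, 0, 0, 0], [0.4, 0.045, 0, 0.005, 0, 0, 0]]' | python3 steer.py
python3 - <<'E'
from h import *
inj();print(r.get_state()["moment"])
E
```

```text
clock: 18.7
tool_pos: [0.5331, -0.2085, 0.0166]
eef_rot: [0.996, 0.09, -0.004, -0.0]
contact_force: [-9.3, -1.2, 5.6]
opening: 0.561
finger_force: 30.0
jig mm [-23.8   0.1  16.6]
[-0.35563391  1.84490683  0.06570517]
```

It has stopped where home should be (-23.7 against about -23 expected). I'll push a bit more, then look.

To row units: 0.006 m is 0.06, 0.003 m is 0.03.

```bash
echo '[[0.4, 0.03, 0, -0.003, 0, 0, 0], [0.4, 0.06, 0, -0.003, 0, 0, 0], [0.4, 0.06, 0, -0.003, 0, 0, 0], [0.4, 0.06, 0, -0.003, 0, 0, 0]]' | python3 steer.py 45
python3 - <<'E'
from h import *
inj()
for n in("top","side"):cv2.imwrite(f"pics/{n}6.png",r.snapshot(n)[...,::-1])
a=cv2.imread("pics/top6.png")[145:265,290:380];b=cv2.imread("pics/side6.png")[220:340,210:360]
cv2.imwrite("pics/c8.png",cv2.resize(np.hstack([a,b]),None,fx=3.3,fy=3.3,interpolation=2))
E
```

```text
clock: 19.1
tool_pos: [0.533, -0.2084, 0.0165]
eef_rot: [0.996, 0.089, -0.01, -0.0]
contact_force: [-17.7, -3.0, 12.0]
opening: 0.564
finger_force: 45.0
jig mm [-23.8   0.1  16.5]
```

View pics/c8.png

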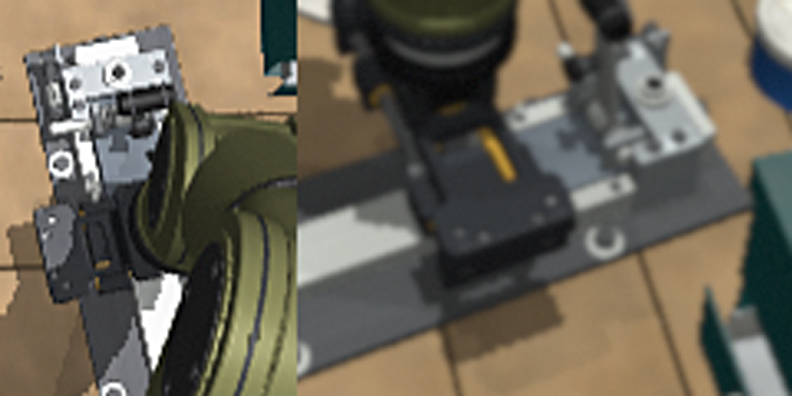

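The bar runs between the guides and under the raised clip. I'll relieve the push, open, rise and go to the raised grip.

```bash
echo '[[0.4, -0.04, 0, -0.005, 0, 0, 0], [0.4, -0.08, 0, -0.005, 0, 0, 0], [0.4, -0.08, 0, -0.005, 0, 0, 0]]' | python3 steer.py
echo '[[1, 0, 0, 0, 0, 0, 0], [1, 0, 0, 0, 0, 0, 0], [1, 0, 0, 0, 0, 0, 0], [1, 0, 0, 0, 0, 0, 0], [1, 0, 0, 0, 0, 0, 0], [1, 0, 0, 0, 0, 0, 0], [1, 0, 0, 0, 0, 0, 0], [1, 0, 0, -0.4, 0, 0, 0], [1, 0, 0, -0.8, 0, 0, 0], [1, 0, 0, -1, 0, 0, 0]]' | python3 steer.py 20
echo '[[1, 0, 0, -0.5, 0, 0, 0], [1, 0, 0, -1, 0, 0, 0], [1, 0, 0, -1, 0, 0, 0], [1, 0, 0, -1, 0, 0, 0], [1, 0, 0, -1, 0, 0, 0]]' | python3 steer.py
python3 - <<'E'
from h import *
inj();go(J(.068,.0,.21),TH);go(J(.068,.0,.131),TH)
E
```

```text
clock: 19.5
tool_pos: [0.5331, -0.2085, 0.0169]
eef_rot: [0.996, 0.09, -0.002, -0.0]
contact_force: [-6.8, -2.0, -2.8]
opening: 0.561
finger_force: 45.0
clock: 20.5
tool_pos: [0.5369, -0.2084, 0.12]
eef_rot: [0.996, 0.09, 0.002, 0.001]
contact_force: [0.2, -0.2, 0.7]
opening: 0.998
finger_force: 0.0
clock: 21.0
tool_pos: [0.5346, -0.2076, 0.216]
eef_rot: [0.996, 0.09, -0.001, -0.0]
contact_force: [0.6, -0.5, 0.1]
opening: 1.001
finger_force: 0.0
jig mm [-22.2   0.7 216. ]
d [0.0902 0.0007 0.0058] rot [-0.0011  0.0024 -0.    ]
d [0.0904 0.0008 0.0848] rot [-0.0011  0.0024 -0.    ]
```

```bash
echo '[[1, 0.4, 0, 0, 0, 0, 0], [1, 0.8, 0, 0, 0, 0, 0], [1, 0.9, 0, 0, 0, 0, 0], [1, 0.9, 0.005, 0.2, 0, 0, 0], [1, 0.9, 0.005, 0.5, 0, 0, 0], [1, 0.9, 0.005, 0.75, 0, 0, 0], [1, 0.9, 0.005, 0.83, 0, 0, 0], [1, 0.9, 0.005, 0.83, 0, 0, 0], [1, 0.9, 0.005, 0.83, 0, 0, 0], [1, 0.9, 0.005, 0.83, 0, 0, 0]]' | python3 steer.py
echo '[[0.3, 0, 0, 0, 0, 0, 0], [0.3, 0, 0, 0, 0, 0, 0], [0.3, 0, 0, 0, 0, 0, 0], [0.3, 0, 0, 0, 0, 0, 0], [0.3, 0, 0, 0, 0, 0, 0], [0.3, 0, 0, 0, 0, 0, 0], [0.3, 0, 0, 0, 0, 0, 0], [0.3, 0, 0, 0, 0, 0, 0], [0.3, 0, 0, 0, 0, 0, 0], [0.3, 0, 0, 0, 0, 0, 0]]' | python3 steer.py 35
python3 - <<'E'
from h import *
inj()
q=np.arange(1.4,.1,-.1);q0=1.5
print(np.c_[q,-.1*(np.cos(q)-np.cos(q0)),.1*(np.sin(q0)-np.sin(q))].round(4))
E
```

```text
clock: 22.0
tool_pos: [0.6251, -0.1925, 0.1355]
eef_rot: [0.996, 0.09, 0.001, 0.0]
contact_force: [-0.3, -0.3, 0.4]
opening: 0.995
finger_force: 0.0
clock: 23.0
tool_pos: [0.6241, -0.1913, 0.1342]
eef_rot: [0.996, 0.09, -0.0, -0.001]
contact_force: [-0.8, 3.0, 1.3]
opening: 0.454
finger_force: 35.0
jig mm [ 68.8   0.7 134.2]
[[ 1.40e+00 -9.90e-03  1.20e-03]
 [ 1.30e+00 -1.97e-02  3.40e-03]
 [ 1.20e+00 -2.92e-02  6.50e-03]
 [ 1.10e+00 -3.83e-02  1.06e-02]
 [ 1.00e+00 -4.70e-02  1.56e-02]
 [ 9.00e-01 -5.51e-02  2.14e-02]
 [ 8.00e-01 -6.26e-02  2.80e-02]
 [ 7.00e-01 -6.94e-02  3.53e-02]
 [ 6.00e-01 -7.55e-02  4.33e-02]
 [ 5.00e-01 -8.07e-02  5.18e-02]
 [ 4.00e-01 -8.50e-02  6.08e-02]
 [ 3.00e-01 -8.85e-02  7.02e-02]
 [ 2.00e-01 -9.09e-02  7.99e-02]]
```

```bash
echo '[[0.3, -0.099, 0, 0.012, 0, 0, 0], [0.3, -0.197, 0, 0.034, 0, 0, 0], [0.3, -0.292, 0, 0.065, 0, 0, 0], [0.3, -0.383, 0, 0.106, 0, 0, 0], [0.3, -0.47, 0, 0.156, 0, 0, 0], [0.3, -0.551, 0, 0.214, 0, 0, 0], [0.3, -0.626, 0, 0.28, 0, 0, 0], [0.3, -0.694, 0, 0.353, 0, 0, 0], [0.3, -0.755, 0, 0.433, 0, 0, 0], [0.3, -0.807, 0, 0.518, 0, 0, 0]]' | python3 steer.py
python3 - <<'E'
from h import *
inj()
E
```

```text
clock: 24.0
tool_pos: [0.5449, -0.206, 0.0824]
eef_rot: [0.996, 0.091, 0.001, -0.0]
contact_force: [0.3, 4.8, -0.6]
opening: 0.444
finger_force: 35.0
jig mm [-11.7   0.4  82.4]
```

```bash
echo '[[0.3, -0.043, 0, 0.09, 0, 0, 0], [0.3, -0.078, 0, 0.184, 0, 0, 0], [0.3, -0.102, 0, 0.281, 0, 0, 0], [0.3, -0.111, 0, 0.33, 0, 0, 0], [0.3, -0.114, 0, 0.35, 0, 0, 0], [0.3, -0.114, 0, 0.36, 0, 0, 0]]' | python3 steer.py
python3 - <<'E'
from h import *
inj()
E
```

```text
clock: 24.6
tool_pos: [0.5329, -0.2082, 0.0456]
eef_rot: [0.996, 0.09, -0.001, -0.001]
contact_force: [-1.2, 5.8, -6.0]
opening: 0.445
finger_force: 35.0
jig mm [-24.    0.4  45.6]
```

```bash
echo '[[1, 0, 0, 0, 0, 0, 0], [1, 0, 0, 0, 0, 0, 0], [1, 0, 0, 0, 0, 0, 0], [1, 0, 0, 0, 0, 0, 0], [1, 0, 0, 0, 0, 0, 0], [1, 0, 0, 0, 0, 0, 0], [1, 0, 0, 0, 0, 0, 0], [1, 0, 0, -0.4, 0, 0, 0], [1, 0, 0, -0.8, 0, 0, 0], [1, 0, 0, -1.2, 0, 0, 0]]' | python3 steer.py 20
echo '[[1, -0.4, -0.2, -0.4, 0, 0, 0], [1, -0.4, -0.7, -0.8, 0, 0, 0], [1, -0.4, -1.2, -0.8, 0, 0, 0], [1, -0.4, -1.7, -0.8, 0, 0, 0], [1, -0.4, -2, -0.8, 0, 0, 0], [1, -0.4, -2, -0.8, 0, 0, 0], [1, -0.4, -2, -0.8, 0, 0, 0], [1, -0.4, -2, -0.8, 0, 0, 0]]' | python3 steer.py
python3 - <<'E'
from h import *
for n in("top","side"):cv2.imwrite(f"pics/{n}7.png",r.snapshot(n)[...,::-1])
t=cv2.imread("pics/top7.png")
H,S,V=cv2.split(cv2.cvtColor(t,cv2.COLOR_BGR2HSV))
a=t[145:280,285:380];b=cv2.imread("pics/side7.png")[220:355,180:360]
cv2.imwrite("pics/c9.png",cv2.resize(np.hstack([a,b]),None,fx=2.9,fy=2.9,interpolation=2))
print(proj("top",[J(-.04,.025,.034),J(-.04,-.025,.034)]).round(1)-[285,145],proj("side",[J(-.04,.025,.034),J(-.04,-.025,.034)]).round(1)-[180,220]+[95,0])
E
```

```text
clock: 25.6
tool_pos: [0.5333, -0.2086, 0.1675]
eef_rot: [0.996, 0.09, -0.0, -0.0]
contact_force: [0.9, -0.6, -0.2]
opening: 0.996
finger_force: 0.0
clock: 26.4
tool_pos: [0.4586, -0.0206, 0.2464]
eef_rot: [0.996, 0.089, 0.0, 0.001]
contact_force: [-0.1, -0.3, -0.5]
opening: 1.004
finger_force: 0.0
[[41.6 81.2]
 [60.7 77.2]] [[155.6  50.5]
 [165.3  71.3]]
```

View pics/c9.png

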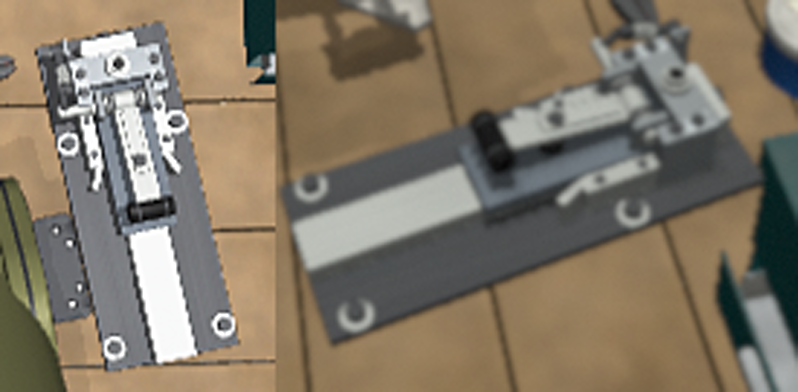

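The clip is down on the bar, with the grip at about px (150,210) in the top part. The bar's free-end corners are at about (120,233) and (173,222). With the bar home they should be at (121,235) and (176,224), so it is home.

```bash
python3 -c "
from plant import r
print(r.finish_job())"
```

```text
the job is handed in; nothing more can be done
None
```

I handed the job in at about 26 s: the bar is home against the end stop and the clip is snapped down onto it, as the last pictures showed; no verdict came back.

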